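# Set the polishing timer's number wheel to 4

### The job

The next polishing batch runs for four minutes: on the bench timer with the wide wheel, roll the ribbed number wheel until the 4 stands uppermost, level with the two pointers. Leave the other timer, the one with the narrow wheel, at its setting.

Things in the scene. Friction and masses are not known exactly. Their poses are not given: they have to be found in the camera images.
- wide_timer: Timer to set: grey box fixed to the counter, 150 (x) by 90 by 78 mm high, a 40 mm wide ribbed wheel standing out of its top. Origin: centre of the underside; x points away from the robot (yaw within 0.3 rad). Axle: along y, 64 mm above the origin. Wheel: core with number faces 0 to 7, radius 46 mm, between them eight ribs 6 mm thick with tips at radius 60. Thin pointers at x = 0, y = +-29, 103 high.
- wide_wheel (a joint): Wide wheel's angle q, rad: numeral k is uppermost at q = k*0.7854. Starts at 0.7 to 2.2; stops at 0 and 5.5. Grows as the wheel's top moves to the box's +x (higher numbers come up from the robot's side). Ribs lie at q - 0.3927 - k*0.7854 (k = 0..7) from straight up, positive towards +x. No clicks, no spring: it turns at about 3 N on a rib tip and stays where left.
- narrow_timer: The other timer, to be left alone: the same kind of grey fixed box, 150 (x) by 70 by 78 mm high, its wheel only 18 mm wide but of the same diameter and ribs. Origin: centre of the underside; axes as on the wide one. It stands to the left or right of the wide timer, box centres at least 0.22 m apart.
- narrow_wheel (a joint): Narrow wheel's angle, rad, counted as on the wide wheel (numeral k uppermost at k*0.7854). It starts between 4.4 and 5.0 (about 6) and shall stay there.

How it is judged:
By the outcome, as a careful person would: the job done as asked, in the order asked, and still so for the second after the job is handed in, with the robot touching nothing.
It also fails if it takes over 38 s, if anything falls off the work surface, if the arm or the gripper's body presses on something with over 40 N, if the wrist force passes 120 N, or if a joint passes its speed limit or range.

### The arm

A 6-joint arm with a two-finger parallel gripper is mounted at the origin on a cart in front of the work surface, level with it; the furniture and walls round the work are solid. World frame = base frame: x ahead of the robot, y to its left, z up, the work surface at z = 0. Lengths are in m, angles in rad, forces in N, time in s.
With the tool pointing down it reaches from about 0.225 to 0.875 m from the base axis. Payload 3.4 kg.
Tool frame: the origin (TCP) lies midway between the tips of the shut fingers; the grasp point (between the pads) lies 19 mm behind it; x points along the fingers, y is the direction in which the jaws open and shut, and the axes are right-handed (so a half turn about x gives the same grasp; the last joint's range is limited). The gripper opens to 85 mm and grips with 20 to 120 N. Pads are 22 mm wide; open, the fingers measure 114 mm over their backs; the gripper's body (76 mm by 85 mm) begins 54 mm behind the grasp point. The pads swing forward as they close: fully open they stand 13 mm farther back than shut.
Start: joints at [-1.259, 0.276, 1.505, -0, 1.361, -0.121], TCP at [0.241, -0.522, 0.209] pointing down, gripper open.
Joint ranges: [-2.89, 2.89], [-0.75, 2.08], [0.22, 2.7], [-1.18, 4.32], [0.11, 2.71], [-2.7, 2.7]. Speed limits (rad/s): [2.57, 2.57, 3.14, 3.14, 3.14, 3.14].

### API

Orientations are given as a unit quaternion [w, x, y, z].
In Python, from rig import manip, get_image, get_calibration, ticket gives the robot as it stands. The module is installed in compiled form; this text tells all that it offers.
- The arm moves only by the tool arm_command, never from a script. Its argument "series" is text: rows parted by semicolons, each of 7 numbers parted by spaces: the shift along the tool's x, y, z in units of 0.1 m (1.0 is 0.1 m), then the turn, a rotation vector about the tool's x, y, z in units of pi rad (1.0 is pi rad), then the opening, from -1 (shut) to 1 (fully open), so that 0 is half open. In form: tx ty tz rx ry rz claw; .... A call has 1 to 12 rows; each row shifts and turns the commanded pose from where the row before left it, along the tool's axes as they then stand; what a row does not reach is not made up. A row lasts 1/12 s, in which the tool goes at most 41.7 mm and 7.16 degrees, less where a joint would pass 70% of its speed; a pose out of reach is approached as far as the arm can. A call with a number of a shift or a turn outside -1 to 1 is refused whole. A call with a gripper value outside its range is refused whole. The fingers move at their own pace and stop on an object; "squeeze" is the grip in N (left out, the last holds). Time passes only in rows, so rows that do not move let the fingers close. It gives the time, the measured TCP pose, the force and the opening at its end, in the units of the state.
- manip.get_state(): the state, without advancing time (a new reading comes with each control period).
- get_image(name): name is "scene" or "top" or "wrist"; returns the picture (400x640x3 uint8, red, green, blue); there is no depth.
- get_calibration(name): a dict with "fx", "fy", "cx", "cy" (pixels), "cam_to_world" (4x4, takes a point from camera to world coordinates); the wrist camera has in their place "tool_from_camera" (4x4, takes a point from camera to tool coordinates, whose origin is the TCP and whose axes are the tool frame's). Camera axes: x right, y down, z forward; pixel columns grow to the right and rows downward; lengths in m; the calibration is good to about 2 mm. A picture is of the moment at which its call begins: read the wrist's pose just before it. get_calibration takes no time and is no camera call.
- ticket.sign_off(): hands the job in, once; it reports no verdict.
The state is a dict: "clock": time; "qpos": joint angles; "qd": joint speeds; "effort": joint torques, N m; "position": TCP position; "ee_rot": TCP orientation; "contact_force": force on the tool from outside, world axes, zero at the start; "moment": the same for the moment, N m; "width": finger opening in m.
Only numpy, scipy, OpenCV 4.12 (cv2) and the standard library are available. Lean on these libraries where they do the work, as an engineer would, in place of code of your own. Each camera call takes 0.05 s, during which the arm holds its last target. There are 200 camera calls.

## Working session

There is one attempt and no reset: what is moved stays moved. The work goes in short steps, Python scripts to look and compute and a tool call to move; the robot and the scene stay as the last step left them, time stands still between calls to the robot, and variables do not carry over. Pictures are saved under pics/ and viewed, about 8 in all and at most 12, crops included, and the job is handed in when it is done.

Besides the shell and the picture viewer there is one more tool, called after ">>>" as name(argument=value, ...), one argument or row to a line, values as JSON. arm_command: Moves the arm, as the interface text tells. Shifts and turns lie within -1 to 1; 1 stands for 0.1 m of shift or pi rad of turn. Its arguments: {"type":"object","properties":{"series":{"type":"string"},"squeeze":{"type":"number"}},"required":["series"]}

```bash
mkdir -p pics
python3 - <<'E'
from rig import manip,get_image,get_calibration
import cv2,numpy as np
for n in("top","scene"):
    cv2.imwrite(f"pics/{n}1.png",get_image(n)[:,:,::-1]); c=get_calibration(n); print(n,c["fx"],c["fy"],c["cx"],c["cy"],np.round(c["cam_to_world"],4).tolist())
c=get_calibration("wrist");print(c["fx"],np.round(c["tool_from_camera"],4).tolist())
s=manip.get_state();print(s)
E
```

```text
top 436.87821843431374 436.87821843431374 319.68824727636945 200.63144101124044 [[-0.0034, -0.9871, 0.1599, 0.3728], [-1.0, 0.0024, -0.0062, -0.0054], [0.0057, -0.16, -0.9871, 0.9616], [0.0, 0.0, 0.0, 1.0]]
scene 427.62398783135654 427.62398783135654 316.8807964240956 195.5583319073025 [[-0.8087, -0.3841, 0.4455, 0.1276], [-0.588, 0.5486, -0.5944, 0.4977], [-0.0161, -0.7426, -0.6695, 0.6722], [0.0, 0.0, 0.0, 1.0]]
338.87296546723417 [[-0.0009, -0.3067, 0.9518, -0.1645], [1.0, -0.0009, 0.0007, -0.0002], [0.0006, 0.9518, 0.3067, -0.0782], [0.0, 0.0, 0.0, 1.0]]
{'clock': 0.1, 'qpos': array([-1.25899678e+00,  2.76488464e-01,  1.50601199e+00,  9.32697666e-06,
        1.36070294e+00, -1.20998420e-01]), 'qd': array([-0.0016119 , -0.00165433, -0.00309685,  0.00033637,  0.00137135,
       -0.0003268 ]), 'effort': array([ 1.08774839e-03, -4.17702055e+01, -2.46405548e+01, -1.50414712e-04,
        5.77979677e-03, -4.49894586e-06]), 'position': array([ 0.24100262, -0.52149064,  0.20814876]), 'ee_rot': array([-0.1512578 , -0.6905638 , -0.1523922 ,  0.69066587]), 'contact_force': array([-0.50255723,  0.04139366,  0.90706063]), 'moment': array([-0.02886959, -0.02969439, -0.02324761]), 'width': 0.08542611372573024}
```

View pics/top1.png

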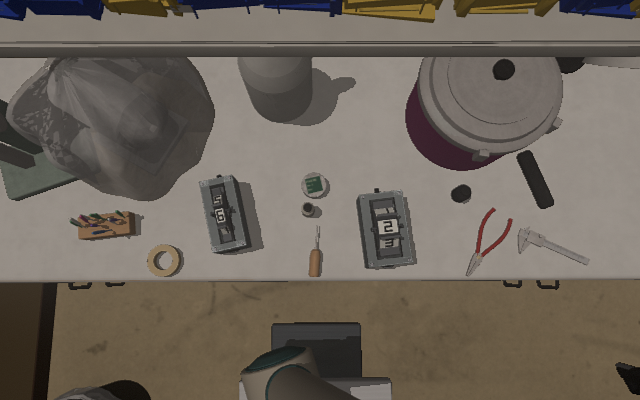

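View pics/scene1.png

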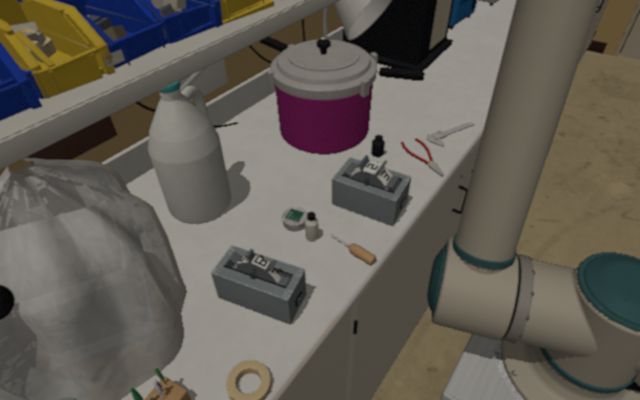

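The top view shows the wide timer (white 2 uppermost) at about (387,229) and the narrow timer (6) at (223,214). I'll enlarge the wide timer.

Run:
```python
import cv2
a=cv2.imread("pics/top1.png")[180:280,345:430]
cv2.imwrite("pics/c1.png",cv2.resize(a,None,fx=6,fy=6,interpolation=cv2.INTER_CUBIC))
```

```text
(no output)
```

View pics/c1.png

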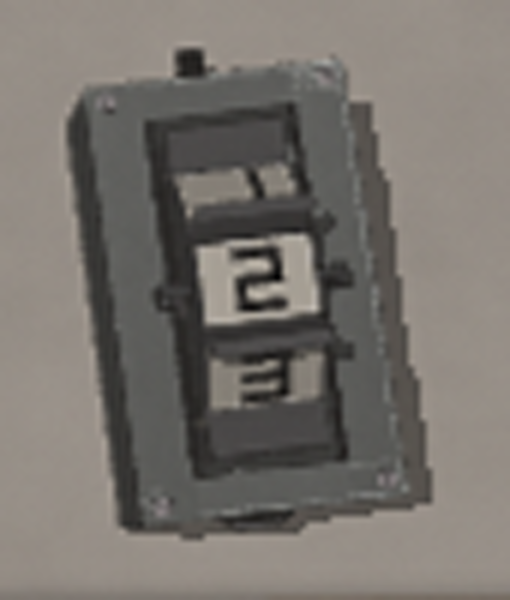

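The crop shows the wide timer's top corners near (82,88), (343,68), (408,490), (133,525). The pointers are at (165,298) and (342,273), and the 2 is roughly uppermost.

```bash
cat > h.py <<'E'
import numpy as np
from scipy.optimize import least_squares
from scipy.spatial.transform import Rotation as R
from rig import manip,get_image,get_calibration
def rot(s): return R.from_quat(s["ee_rot"],scalar_first=True).as_matrix()
def cam(n,s=None):
    c=get_calibration(n); 
    if n!="wrist": return c,np.array(c["cam_to_world"])
    T=np.eye(4);T[:3,:3]=rot(s);T[:3,3]=s["position"]; return c,T@np.array(c["tool_from_camera"])
def proj(c,T,P):
    p=(P-T[:3,3])@T[:3,:3]; return np.c_[c["fx"]*p[:,0]/p[:,2]+c["cx"],c["fy"]*p[:,1]/p[:,2]+c["cy"]]
def box(v,P):
    c,s=np.cos(v[2]),np.sin(v[2]); return np.asarray(P)@np.array([[c,s,0],[-s,c,0],[0,0,1]])+[v[0],v[1],0]
def fit(c,T,uv,P,v0):
    r=least_squares(lambda v:(proj(c,T,box(v,P))-uv).ravel(),v0); return r.x,r.fun.reshape(-1,2)
def delta(pose,P):  # tool shift (0.1 m) and turn (pi) to bring TCP to box point P, pointing down, tool y/z along box axes
    s=manip.get_state(); M=rot(s); t=box(pose,[P])[0]
    best=None
    for k in(0,1):
        c,q=np.cos(pose[2]+k*np.pi),np.sin(pose[2]+k*np.pi)
        G=np.array([[0,-q,-c],[0,c,-q],[-1,0,0]])
        if np.linalg.det(G)<0: G[:,1]*=-1
        w=R.from_matrix(M.T@G).as_rotvec()/np.pi
        if best is None or np.linalg.norm(w)<np.linalg.norm(best): best=w
    print("shift",np.round(M.T@(t-s["position"])*10,3),"turn",np.round(best,3),"world d",np.round(t-s["position"],4)); print(np.round(M,2).tolist())
E
python3 - <<'E'
from h import *
uv=(np.array([[82,88],[343,68],[408,490],[133,525],[165,298],[342,273]])+.5)/6-.5+[345,180]
P=np.array([[75,45,78],[75,-45,78],[-75,-45,78],[-75,45,78],[0,29,103],[0,-29,103]])/1000
c,T=cam("top"); x,r=fit(c,T,uv,P,[.33,-.15,0]); print(x,r.round(2).tolist())
delta(x,[-.06,0,.2])
E
```

```text
[ 0.45924441 -0.1429799   0.10641467] [[0.03, -0.0], [-0.13, -1.34], [-0.54, 1.43], [0.79, 0.57], [0.12, -0.85], [-0.27, 0.13]]
shift [ 0.086 -2.713 -3.   ] turn [0.104 0.    0.001] world d [ 0.1586  0.3721 -0.0081]
[[-0.0, 0.42, -0.91], [0.0, -0.91, -0.42], [-1.0, -0.0, -0.0]]
```

>>> arm_command(
  series="0 -0.24 -0.27 0 0 0 -1;0 -0.25 -0.28 0 0 0 -1;0 -0.25 -0.28 0 0 0 -1;0 -0.25 -0.28 0 0 0 -1;0 -0.25 -0.28 0 0 0 -1;0 -0.25 -0.28 0 0 0 -1;0 -0.25 -0.28 0 0 0 -1;0 -0.25 -0.27 0 0 0 -1;0 -0.24 -0.26 0 0 0 -1;0 -0.24 -0.26 0 0 0 -1;0 -0.24 -0.26 0 0 0 -1;0 0 0 0.025 0 0 -1",
)

```text
clock: 1.1
position: [0.401, -0.1442, 0.2087]
ee_rot: [0.125, 0.696, 0.128, -0.695]
contact_force: [-1.2, -0.3, -0.3]
width: -0.0002
```

>>> arm_command(
  series="0 0 0 0.026 0 0 -1;0 0 0 0.026 0 0 -1;0 0 0 0.027 0 0 -1;0 0 0 0 0 0 -1",
)

```text
clock: 1.43
position: [0.3996, -0.1498, 0.2086]
ee_rot: [-0.037, -0.706, -0.037, 0.706]
contact_force: [-0.1, 0.5, 0.3]
width: -0.0002
```

Run:
```python
from h import *
import cv2
s=manip.get_state(); cv2.imwrite("pics/w1.png",get_image("wrist")[:,:,::-1])
x=[.4592,-.1430,.1064]; c,T=cam("wrist",s)
print(s["clock"],s["position"],s["width"],s["contact_force"])
print(proj(c,T,box(x,[[.075,.045,.078],[.075,-.045,.078],[-.075,-.045,.078],[-.075,.045,.078],[0,.029,.103],[0,-.029,.103]])).round(1).tolist())
delta(x,[-.06,0,.2])
```

```text
1.4333 [ 0.39961182 -0.14978778  0.20858761] -0.00023466237680611242 [-0.0613165   0.51446186  0.34649263]
[[261.4, 20.6], [377.2, 20.4], [369.0, 204.5], [270.4, 204.6], [282.0, 122.0], [356.9, 121.9]]
shift [ 0.086 -0.005  0.   ] turn [0.001 0.    0.   ] world d [-0.0001  0.0005 -0.0086]
[[-0.0, 0.11, -0.99], [0.0, -0.99, -0.11], [-1.0, -0.0, 0.0]]
```

View pics/w1.png

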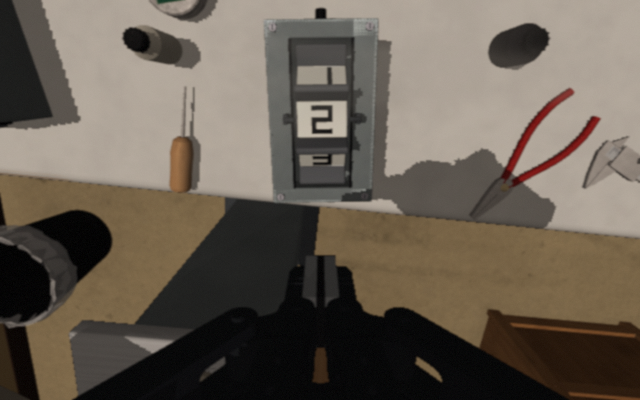

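The wrist view agrees with the estimate to within about 2 mm: pointers at (287,119) and (359,119), with the 2 centred at (321,118). Next: descend behind the rib and make the first push.

>>> arm_command(
  series="0.3 0 0 0 0 0 -1;0.3 0 0 0 0 0 -1;0.2 0 0 0 0 0 -1;0.13 0.01 0 0 0 0 -1;0 0 -0.1 0 0 0 -1;0 0 -0.1 0 0 0 -1;0 0 0 0 0 0 -1",
)

```text
clock: 2.07
position: [0.4235, -0.15, 0.117]
ee_rot: [0.039, 0.708, 0.037, -0.705]
contact_force: [0.3, -0.7, 1.1]
width: 0.0001
```

>>> arm_command(
  series="0 0 -0.04 0 0 0 -1;0 0 -0.05 0 0 0 -1;0 0 -0.05 0 0 0 -1;0 0 -0.05 0 0 0 -1;0 0 -0.05 0 0 0 -1;0 0 -0.05 0 0 0 -1;0 0 -0.05 0 0 0 -1;0 0 -0.05 0 0 0 -1;0 0 -0.05 0 0 0 -1;0 0 -0.02 0 0 0 -1;0 0 0 0 0 0 -1",
)

```text
clock: 2.98
position: [0.4662, -0.1442, 0.1158]
ee_rot: [0.038, 0.706, 0.038, -0.706]
contact_force: [-0.1, -0.0, -0.7]
width: 0.0001
```

>>> arm_command(
  series="0.05 0 0.03 0 0 0 -1;-0.25 0 0 0 0 0 -1;-0.35 0 0.1 0 0 0 -1;-0.3 0 0.25 0 0 0 -1;0 0 0.3 0 0 0 -1;0 0 0 0 0 0 -1",
)

```text
clock: 3.48
position: [0.3934, -0.1511, 0.202]
ee_rot: [-0.038, -0.705, -0.037, 0.707]
contact_force: [0.1, 0.2, -0.7]
width: -0.0
```

Run:
```python
from h import *
import cv2
s=manip.get_state(); im=get_image("wrist")[:,:,::-1]
x=[.4592,-.1430,.1064]; c,T=cam("wrist",s)
print(s["clock"],s["position"],s["contact_force"])
cv2.imwrite("pics/w2.png",cv2.resize(im[0:220,235:405],None,fx=2.7,fy=2.7,interpolation=cv2.INTER_CUBIC))
delta(x,[-.06,0,.2])
```

```text
3.4833 [ 0.39342922 -0.1511045   0.2020319 ] [ 0.11232816  0.15248372 -0.74666746]
shift [ 0.013 -0.013 -0.042] turn [-0.001  0.    -0.   ] world d [ 0.0041  0.0017 -0.0013]
[[-0.0, 0.1, -0.99], [-0.0, -0.99, -0.1], [-1.0, 0.0, 0.0]]
```

View pics/w2.png

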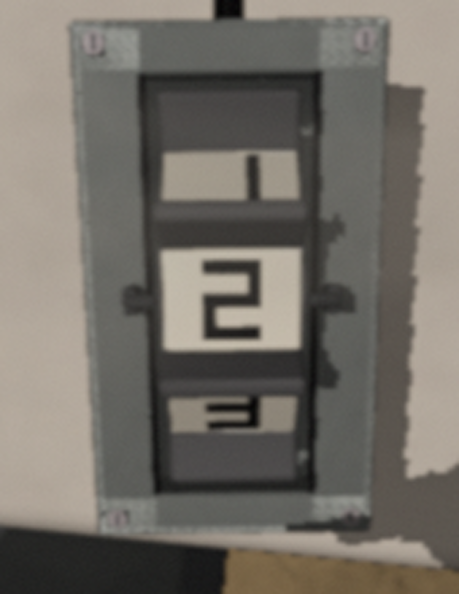

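The wheel has not moved: the 2 is still level with the pointers (face centre at row 299, pointers at row 298). The fingers probably passed just above the ribs, so I'll go lower and watch the force.

>>> arm_command(
  series="0.3 0 -0.04 0 0 0 -1;0.3 0 -0.04 0 0 0 -1;0.2 0 -0.04 0 0 0 -1;0.15 0 0 0 0 0 -1;0 0 0 0 0 0 -1;0 0 0 0 0 0 -1",
)

```text
clock: 4.03
position: [0.4093, -0.1496, 0.1048]
ee_rot: [-0.037, -0.705, -0.038, 0.707]
contact_force: [-0.7, -0.1, 0.8]
width: 0.0
```

>>> arm_command(
  series="0 0 -0.04 0 0 0 -1;0 0 -0.04 0 0 0 -1;0 0 -0.04 0 0 0 -1",
)

```text
clock: 4.28
position: [0.4233, -0.1493, 0.107]
ee_rot: [0.038, 0.707, 0.037, -0.705]
contact_force: [-0.2, 0.2, 0.1]
width: -0.0004
```

>>> arm_command(
  series="-0.02 0 -0.04 0 0 0 -1;-0.02 0 -0.04 0 0 0 -1",
)

```text
clock: 4.45
position: [0.4307, -0.1482, 0.1106]
ee_rot: [0.038, 0.707, 0.037, -0.706]
contact_force: [0.3, 0.3, 1.7]
width: 0.0
```

>>> arm_command(
  series="0 0 -0.04 0 0 0 -1;0 0 -0.04 0 0 0 -1",
)

```text
clock: 4.62
position: [0.4385, -0.1472, 0.1103]
ee_rot: [0.038, 0.706, 0.037, -0.706]
contact_force: [0.5, 0.0, 1.1]
width: 0.0002
```

Run:
```python
from h import *
import cv2
s=manip.get_state(); im=get_image("wrist")[:,:,::-1]
print(s["position"],s["contact_force"])
cv2.imwrite("pics/w3.png",cv2.resize(im[40:340,200:440],None,fx=2,fy=2,interpolation=cv2.INTER_CUBIC))
delta([.4592,-.1430,.1064],[0,0,.112])
```

```text
[ 0.43850971 -0.14723628  0.11032904] [0.54193632 0.0366092  1.12073528]
shift [-0.017 -0.022 -0.203] turn [-0.    -0.001 -0.   ] world d [0.0199 0.0043 0.0018]
[[0.0, 0.11, -0.99], [-0.0, -0.99, -0.11], [-1.0, 0.0, -0.0]]
```

View pics/w3.png

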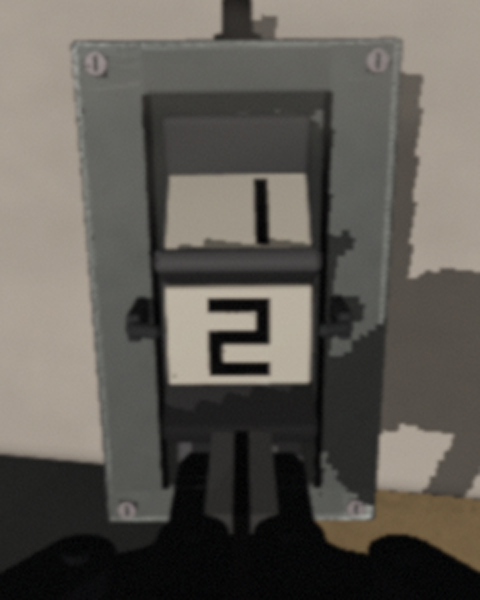

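The fingers (top edge at row 432 of the crop) are only just reaching the near rib, so the timer is farther away than I estimated. I'll refit its pose from this close view.

Run:
```python
from h import *
s=manip.get_state(); c,T=cam("wrist",s)
uv=(np.array([[76,43],[400,41],[374,519],[108,521],[140,312],[342,310]])+.5)/2-.5+[200,40]
P=np.array([[75,45,78],[75,-45,78],[-75,-45,78],[-75,45,78],[0,29,103],[0,-29,103]])/1000
for k in(4,6):
    x,r=fit(c,T,uv[:k],P[:k],[.459,-.143,.1]); print(x.round(4),r.round(1).tolist())
# faces edges & own TCP in the picture
tcp=s["position"]; print("tcp px crop",((proj(c,T,tcp[None])-[200,40])*2).round(0))
q=1.5708
for q in(1.47,1.57,1.67):
    out=[]
    for a in(q-.3927-2*.7854,q-.3927-.7854):
        a=-(-a) ; out.append(((proj(c,T,box(x,[[.06*np.sin(a),0,.064+.06*np.cos(a)]]))-[200,40])*2).round(0).tolist())
    print(q,out)
delta(x,[0,0,.112])
```

```text
[ 0.4617 -0.1446  0.1114] [[-3.1, -1.3], [3.0, -1.3], [0.7, 2.5], [-0.6, 2.3]]
[ 0.464  -0.1445  0.1119] [[-3.2, -5.9], [3.5, -6.0], [1.1, -0.5], [-0.5, -0.7], [-4.6, 7.6], [3.7, 7.9]]
tcp px crop [[240. 423.]]
1.47 [[[240.0, 447.0]], [[239.0, 278.0]]]
1.57 [[[240.0, 432.0]], [[239.0, 252.0]]]
1.67 [[[240.0, 415.0]], [[239.0, 227.0]]]
shift [-0.017 -0.001 -0.249] turn [-0.002 -0.001 -0.   ] world d [0.0247 0.0028 0.0018]
[[0.0, 0.11, -0.99], [-0.0, -0.99, -0.11], [-1.0, 0.0, -0.0]]
```

>>> arm_command(
  series="0 0 -0.04 0 0 0 -1;0 0 -0.04 0 0 0 -1",
)

```text
clock: 4.83
position: [0.4458, -0.1462, 0.1098]
ee_rot: [-0.037, -0.706, -0.037, 0.706]
contact_force: [-0.2, 0.7, -0.6]
width: 0.0
```

>>> arm_command(
  series="-0.02 0 -0.04 0 0 0 -1;-0.01 0 -0.04 0 0 0 -1",
)

```text
clock: 5.0
position: [0.4541, -0.1454, 0.113]
ee_rot: [0.037, 0.706, 0.037, -0.706]
contact_force: [-0.2, -0.7, 0.8]
width: 0.0001
```

Run:
```python
from h import *
import cv2
s=manip.get_state(); im=get_image("wrist")[:,:,::-1]
print(s["position"],s["contact_force"])
cv2.imwrite("pics/w4.png",cv2.resize(im[40:340,200:440],None,fx=2,fy=2,interpolation=cv2.INTER_CUBIC))
delta([.4617,-.1446,.1114],[0,0,.112])
```

```text
[ 0.45406475 -0.14543495  0.11301694] [-0.16074476 -0.69486413  0.81897946]
shift [ 0.013 -0.004 -0.065] turn [-0.002 -0.001 -0.   ] world d [ 0.0065  0.0011 -0.0013]
[[0.0, 0.11, -0.99], [-0.0, -0.99, -0.11], [-1.0, 0.0, -0.0]]
```

View pics/w4.png

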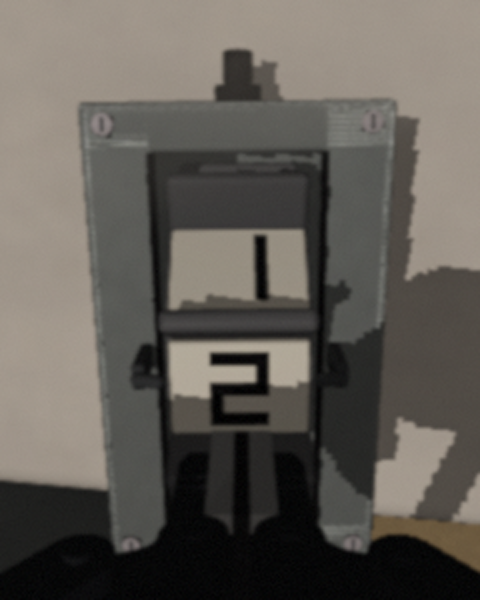

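The fingers now cover the near rib without having turned the wheel, so the tip must sit higher than assumed. A guarded touch down on the face of the 2 will give the real tip height.

>>> arm_command(
  series="0.02 0 -0.03 0 0 0 -1;0.02 0 -0.03 0 0 0 -1;0 0 0 0 0 0 -1",
)

```text
clock: 5.3
position: [0.4599, -0.1447, 0.1084]
ee_rot: [-0.037, -0.706, -0.038, 0.706]
contact_force: [-0.2, -0.1, -1.1]
width: 0.0002
```

>>> arm_command(
  series="0.02 0 0 0 0 0 -1;0.01 0 0 0 0 0 -1;0 0 0 0 0 0 -1",
)

```text
clock: 5.55
position: [0.4591, -0.1447, 0.1055]
ee_rot: [-0.037, -0.706, -0.038, 0.706]
contact_force: [-0.1, 0.1, -0.4]
width: 0.0003
```

>>> arm_command(
  series="0.02 0 0 0 0 0 -1;0.01 0 0 0 0 0 -1;0 0 0 0 0 0 -1",
)

```text
clock: 5.8
position: [0.4594, -0.1448, 0.1027]
ee_rot: [-0.037, -0.706, -0.037, 0.706]
contact_force: [-0.2, 0.1, 0.3]
width: -0.0
```

>>> arm_command(
  series="0.02 0 0 0 0 0 -1;0.01 0 0 0 0 0 -1;0 0 0 0 0 0 -1",
)

```text
clock: 6.05
position: [0.4594, -0.1448, 0.0997]
ee_rot: [-0.037, -0.706, -0.038, 0.706]
contact_force: [-0.5, 0.7, 0.6]
width: -0.0006
```

>>> arm_command(
  series="0.02 0 0 0 0 0 -1;0.01 0 0 0 0 0 -1;0 0 0 0 0 0 -1",
)

```text
clock: 6.3
position: [0.4595, -0.1447, 0.0967]
ee_rot: [-0.037, -0.706, -0.038, 0.706]
contact_force: [-0.8, -1.1, 0.7]
width: 0.0003
```

Run:
```python
from h import *
import cv2
s=manip.get_state(); im=get_image("wrist")[:,:,::-1]
print(s["position"],s["contact_force"],s["qpos"])
cv2.imwrite("pics/w5.png",cv2.resize(im[40:340,200:440],None,fx=2,fy=2,interpolation=cv2.INTER_CUBIC))
im=get_image("scene")[:,:,::-1]
cv2.imwrite("pics/s5.png",cv2.resize(im[90:250,280:480],None,fx=4,fy=4,interpolation=cv2.INTER_CUBIC)[:600])
```

```text
[ 0.45945034 -0.14473848  0.09665568] [-0.78020922 -1.05756696  0.70528173] [-4.49714175e-01  2.32188253e-01  1.87177573e+00 -6.15841808e-05
  1.03805437e+00  1.01505480e+00]
```

View pics/s5.png

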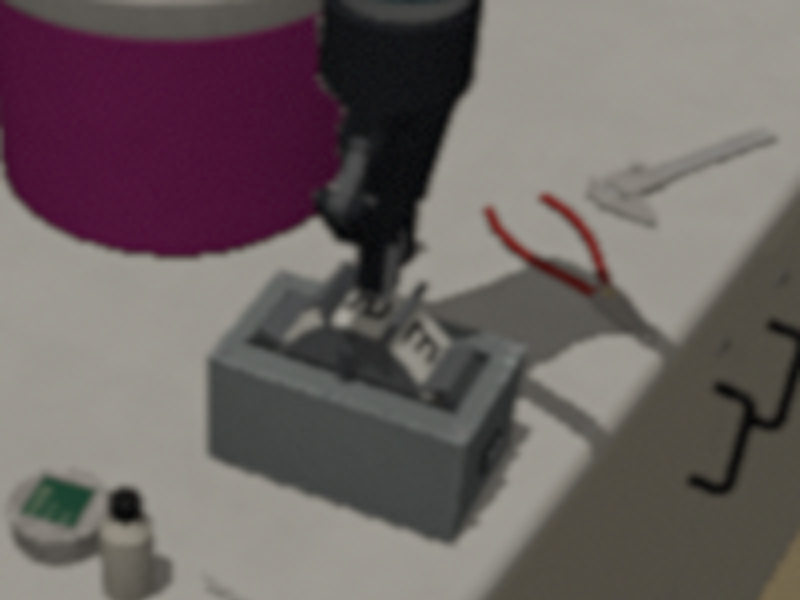

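The scene view shows the fingertips still just above the face of the 2, so the real tip is well behind the reported TCP. I'll keep lowering until contact.

>>> arm_command(
  series="0.01 0 0 0 0 0 -1;0.01 0 0 0 0 0 -1;0 0 0 0 0 0 -1",
)

```text
clock: 6.65
position: [0.4595, -0.1448, 0.0947]
ee_rot: [-0.037, -0.706, -0.038, 0.706]
contact_force: [-0.7, 0.1, -0.1]
width: -0.0002
```

>>> arm_command(
  series="0.01 0 0 0 0 0 -1;0.01 0 0 0 0 0 -1;0 0 0 0 0 0 -1",
)

```text
clock: 6.9
position: [0.4595, -0.1448, 0.0927]
ee_rot: [-0.037, -0.706, -0.038, 0.706]
contact_force: [-0.6, -0.2, 0.3]
width: 0.0001
```

>>> arm_command(
  series="0.01 0 0 0 0 0 -1;0.01 0 0 0 0 0 -1;0 0 0 0 0 0 -1",
)

```text
clock: 7.15
position: [0.4595, -0.1448, 0.0907]
ee_rot: [-0.037, -0.706, -0.038, 0.706]
contact_force: [0.3, -0.1, 0.4]
width: -0.0001
```

Run:
```python
from h import *
import cv2
s=manip.get_state(); im=get_image("wrist")[:,:,::-1]
b=get_image("scene")[:,:,::-1]
A=cv2.resize(im[40:340,200:440],None,fx=1.66,fy=2,interpolation=cv2.INTER_CUBIC)
B=cv2.resize(b[130:230,325:405],(400,500),interpolation=cv2.INTER_CUBIC); B=np.vstack([B,np.zeros((100,400,3),np.uint8)])
cv2.imwrite("pics/d6.png",np.hstack([A,B]))
c,T=cam("scene")
t=s["position"]
for d in(0,.01,.02,.03): print(d,((proj(c,T,(t+[0,0,d])[None])-[325,130])*5+[398,0]).round(0))
print("face2 centre px",((proj(c,T,box([.4617,-.1446,.1114],[[0,0,.11]]))-[325,130])*5+[398,0]).round(0))
```

```text
0 [[634. 216.]]
0.01 [[635. 198.]]
0.02 [[637. 179.]]
0.03 [[639. 160.]]
face2 centre px [[632. 179.]]
```

View pics/d6.png

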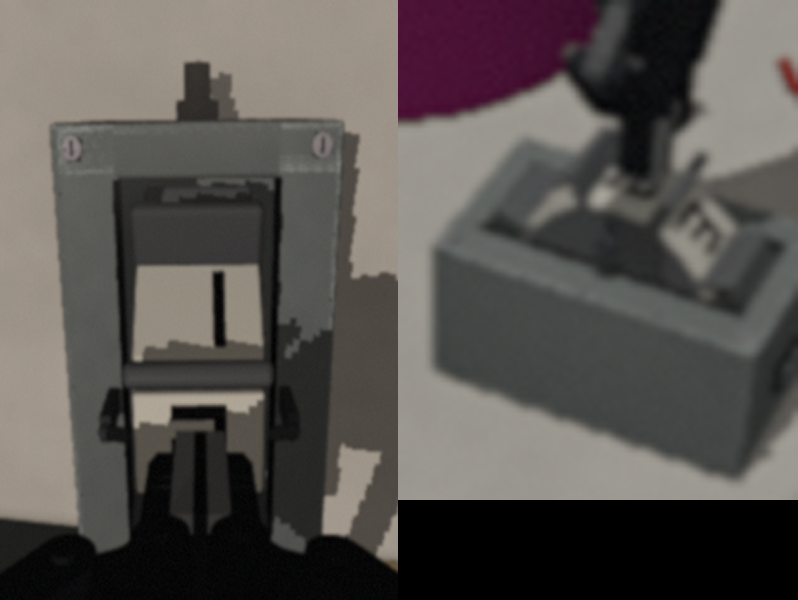

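The reported TCP lies about 20 mm beyond the visible fingertips. In the scene crop the tips are at about (635,178), which matches +0.02 m, and they are now just above the face of the 2. A small confirming touch comes next.

>>> arm_command(
  series="0.01 0 0 0 0 0 -1;0.01 0 0 0 0 0 -1;0 0 0 0 0 0 -1",
)

```text
clock: 7.5
position: [0.4595, -0.1448, 0.0887]
ee_rot: [-0.037, -0.706, -0.038, 0.706]
contact_force: [-0.4, -0.1, -0.3]
width: -0.0002
```

>>> arm_command(
  series="0.01 0 0 0 0 0 -1;0.01 0 0 0 0 0 -1;0 0 0 0 0 0 -1",
)

```text
clock: 7.75
position: [0.4595, -0.1448, 0.0867]
ee_rot: [-0.037, -0.706, -0.038, 0.706]
contact_force: [-0.8, 0.3, -0.3]
width: 0.0003
```

>>> arm_command(
  series="0.01 0 0 0 0 0 -1;0.01 0 0 0 0 0 -1;0 0 0 0 0 0 -1",
)

```text
clock: 8.0
position: [0.4595, -0.1448, 0.0847]
ee_rot: [-0.037, -0.706, -0.038, 0.706]
contact_force: [-0.2, -0.0, -0.9]
width: 0.0001
```

>>> arm_command(
  series="0.01 0 0 0 0 0 -1;0.01 0 0 0 0 0 -1;0 0 0 0 0 0 -1",
)

```text
clock: 8.25
position: [0.4598, -0.1449, 0.0836]
ee_rot: [0.038, 0.706, 0.037, -0.706]
contact_force: [-1.7, -0.2, 5.2]
width: 0.0001
```

Contact came at TCP z of about 0.0837 on the face at 0.110, so the tips are 26 mm behind the reported TCP. I can now make a proper push: lift, go back behind the near rib, lower and push.

>>> arm_command(
  series="-0.3 0 0 0 0 0 -1;-0.15 0 0.1 0 0 0 -1;0 0 0.2 0 0 0 -1;0 0 0.2 0 0 0 -1;0.2 0 0 0 0 0 -1;0.2 0 0 0 0 0 -1;0.05 0 0 0 0 0 -1;0 0 0 0 0 0 -1",
)

```text
clock: 8.92
position: [0.4086, -0.1495, 0.0817]
ee_rot: [-0.037, -0.705, -0.038, 0.707]
contact_force: [-0.5, -0.3, -0.3]
width: -0.0003
```

>>> arm_command(
  series="0 0 -0.04 0 0 0 -1;0 0 -0.04 0 0 0 -1;0 0 -0.04 0 0 0 -1;0 0 -0.04 0 0 0 -1",
)

```text
clock: 9.25
position: [0.4267, -0.1488, 0.0836]
ee_rot: [0.038, 0.706, 0.037, -0.706]
contact_force: [-3.7, -0.9, 3.5]
width: 0.0002
```

>>> arm_command(
  series="0 0 -0.04 0 0 0 -1;0 0 -0.04 0 0 0 -1;-0.02 0 -0.04 0 0 0 -1;-0.03 0 -0.04 0 0 0 -1",
)

```text
clock: 9.58
position: [0.4414, -0.1463, 0.0875]
ee_rot: [-0.037, -0.706, -0.038, 0.707]
contact_force: [-2.9, 0.4, -1.8]
width: -0.0001
```

>>> arm_command(
  series="0 0 -0.04 0 0 0 -1;0 0 -0.04 0 0 0 -1;0 0 -0.04 0 0 0 -1",
)

```text
clock: 9.83
position: [0.4539, -0.1451, 0.088]
ee_rot: [-0.037, -0.706, -0.038, 0.706]
contact_force: [-4.2, 0.5, 2.0]
width: -0.0001
```

>>> arm_command(
  series="0 0 -0.04 0 0 0 -1;0 0 -0.04 0 0 0 -1;0 0 -0.04 0 0 0 -1;0 0 -0.02 0 0 0 -1;0 0 0 0 0 0 -1",
)

```text
clock: 10.25
position: [0.4683, -0.1441, 0.0878]
ee_rot: [0.038, 0.706, 0.037, -0.706]
contact_force: [-2.0, 0.1, -0.7]
width: 0.0001
```

>>> arm_command(
  series="-0.1 0 0.04 0 0 0 -1;-0.35 0 0 0 0 0 -1;-0.3 0 0.2 0 0 0 -1;-0.3 0 0.3 0 0 0 -1;0 0 0.2 0 0 0 -1;0 0 0 0 0 0 -1;0 0 0 0 0 0 -1",
)

```text
clock: 10.83
position: [0.3953, -0.1523, 0.194]
ee_rot: [0.038, 0.708, 0.036, -0.704]
contact_force: [-0.2, 0.0, -0.7]
width: -0.0
```

```bash
cat >> h.py <<'E'
def look(name):
    import cv2
    s=manip.get_state(); im=get_image("wrist")[:,:,::-1]; c,T=cam("wrist",s)
    np.savez(name,im=im,**{k:s[k] for k in("position","ee_rot")})
    x=[.4617,-.1446,.1114]
    p=proj(c,T,box(x,[[0,0,.1]]))[0].astype(int); o=np.maximum(p-[80,100],0)
    cv2.imwrite(f"pics/{name}.png",cv2.resize(im[o[1]:o[1]+200,o[0]:o[0]+160],None,fx=3,fy=3,interpolation=cv2.INTER_CUBIC))
    print(s["clock"],s["position"],s["contact_force"],"origin",o); delta(x,[-.05,0,.082]); return s
E
python3 -c "
from h import *
look('w7')"
```

```text
10.8333 [ 0.39533145 -0.15230611  0.19402495] [-0.23046274  0.02795458 -0.72428207] origin [238  14]
shift [ 1.114 -0.005 -0.16 ] turn [-0.002 -0.001 -0.001] world d [ 0.0163  0.002  -0.1113]
[[0.0, 0.1, -0.99], [-0.0, -0.99, -0.1], [-1.0, 0.0, -0.0]]
```

View pics/w7.png

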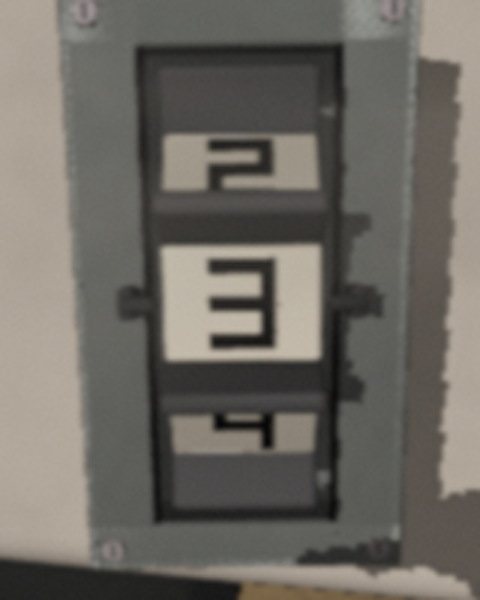

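The 3 is now nearly level with the pointers: face rows 243–360, pointer row about 301, rib tips at rows 190–212 and 395–410. I'll fit q from these edges.

```bash
cat >> h.py <<'E'
def fitq(name,o,rows,ptr,q0,u=242):
    d=np.load(name+".npz"); s=dict(position=d["position"],ee_rot=d["ee_rot"]); c,T=cam("wrist",s)
    def pts(q):
        P=[]
        for a,order in((q-q0+.3927,(1,-1)),(q-q0-.3927,(1,-1))):
            n=np.array([np.sin(a),0,np.cos(a)]); t=np.array([np.cos(a),0,-np.sin(a)])
            P.append([[0,0,.064]+.06*n+.003*t,[0,0,.064]+.06*n-.003*t,[0,0,.064]+.048*n+(-.003 if a>0 else .003)*t])
        return np.array([P[0][0],P[0][1],P[0][2],P[1][2],P[1][0],P[1][1]])
    px=lambda v:(np.asarray(v)+.5)/3-.5
    def f(v):
        x=[v[0],-.1446,.1114]
        r=(proj(c,T,box(x,pts(v[1])))[:,1]-px(rows)-o[1])
        return np.r_[r,2*(proj(c,T,box(x,[[0,0,.102]]))[:,1]-px(ptr)-o[1]),(v[0]-.4617)/.002]
    r=least_squares(f,[.4617,q0]); print("x,q-target",r.x[0].round(4),(r.x[1]-q0).round(3),r.fun.round(1))
E
python3 -c "
from h import *
fitq('w7',[238,14],[190,212,243,360,395,410],301,2.356)"
```

```text
x,q-target 0.462 -0.005 [-1.8 -0.3 -3.1  3.3  0.1  2.5 -0.1  0.1]
```

q is about 2.35, so the 3 is at target to within 0.01. I'll repeat the same stroke for the 4.

>>> arm_command(
  series="0.35 0 -0.05 0 0 0 -1;0.35 0 -0.05 0 0 0 -1;0.25 0 -0.05 0 0 0 -1;0.16 0 -0.01 0 0 0 -1;0 0 0 0 0 0 -1;0 0 0 0 0 0 -1",
)

```text
clock: 11.38
position: [0.4109, -0.1498, 0.0804]
ee_rot: [-0.037, -0.706, -0.038, 0.707]
contact_force: [0.7, 0.2, 0.7]
width: 0.0003
```

>>> arm_command(
  series="0 0 -0.04 0 0 0 -1;0 0 -0.04 0 0 0 -1;0 0 -0.04 0 0 0 -1;0 0 -0.04 0 0 0 -1;0 0 -0.04 0 0 0 -1;-0.02 0 -0.04 0 0 0 -1;-0.03 0 -0.04 0 0 0 -1;0 0 0 0 0 0 -1",
)

```text
clock: 12.05
position: [0.4392, -0.1468, 0.0867]
ee_rot: [0.037, 0.706, 0.038, -0.706]
contact_force: [-0.3, 0.3, -0.5]
width: 0.0004
```

>>> arm_command(
  series="0 0 -0.04 0 0 0 -1;0 0 -0.04 0 0 0 -1;0 0 -0.04 0 0 0 -1;0 0 -0.04 0 0 0 -1;0 0 -0.04 0 0 0 -1;0 0 0 0 0 0 -1;0 0 0 0 0 0 -1",
)

```text
clock: 12.63
position: [0.4589, -0.1449, 0.0861]
ee_rot: [0.037, 0.706, 0.038, -0.706]
contact_force: [-1.0, 0.4, -0.0]
width: -0.0001
```

>>> arm_command(
  series="-0.01 0 -0.03 0 0 0 -1;-0.007 0 -0.03 0 0 0 -1;0 0 -0.025 0 0 0 -1;0 0 -0.01 0 0 0 -1;0 0 0 0 0 0 -1",
)

```text
clock: 13.05
position: [0.468, -0.144, 0.088]
ee_rot: [0.038, 0.706, 0.037, -0.706]
contact_force: [-1.6, 0.7, -0.9]
width: 0.0002
```

>>> arm_command(
  series="-0.1 0 0.04 0 0 0 -1;-0.35 0 0 0 0 0 -1;-0.3 0 0.2 0 0 0 -1;-0.3 0 0.3 0 0 0 -1;0 0 0.2 0 0 0 -1;0 0 0 0 0 0 -1;0 0 0 0 0 0 -1",
)

```text
clock: 13.63
position: [0.3954, -0.1522, 0.1942]
ee_rot: [0.038, 0.708, 0.036, -0.704]
contact_force: [-0.6, -0.7, -0.4]
width: 0.0003
```

```bash
python3 -c "
from h import *
look('w8')
import cv2
b=get_image('top')[:,:,::-1]; cv2.imwrite('pics/t8.png',b)
a=cv2.imread('pics/w8.png'); n=cv2.resize(b[165:265,190:260],(320,457),interpolation=cv2.INTER_CUBIC)
n=np.vstack([n,np.zeros((a.shape[0]-457,320,3),np.uint8)]); cv2.imwrite('pics/d8.png',np.hstack([a,n]))"
```

```text
13.6333 [ 0.39543465 -0.15223922  0.19419984] [-0.6025452  -0.69203922 -0.41932572] origin [238  14]
shift [ 1.115 -0.004 -0.159] turn [-0.002 -0.001 -0.001] world d [ 0.0162  0.002  -0.1115]
[[0.0, 0.1, -0.99], [-0.0, -0.99, -0.1], [-1.0, 0.0, -0.0]]
```

View pics/d8.png

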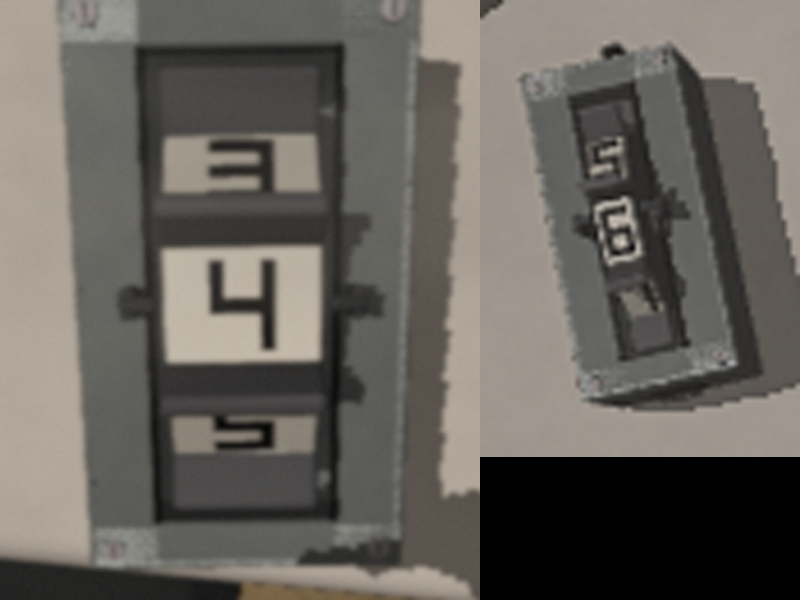

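The 4 stands level with the pointers (face rows 245–362, pointer row 301), and the narrow timer still shows the 6. The arm is clear.

```bash
python3 -c "
from h import *
fitq('w8',[238,14],[192,214,245,362,397,412],301,3.1416)
from rig import ticket
print(ticket.sign_off())"
```

```text
x,q-target 0.4621 -0.014 [-1.7 -0.2 -3.1  3.2  0.1  2.5 -0.1  0.2]
the job is handed in; nothing more can be done
None
```

The wide timer is set to 4 and the job is handed in. I turned the wheel with the closed fingers in two rib pushes, from 2 to 3 and then from 3 to 4.

- **Wide timer:** in the last wrist picture the 4 stands level with the pointers. The fit gives an angle about 0.014 rad short of exact; edge residuals were up to about 3 px, so allow a few hundredths of a radian.
- **Narrow timer:** I never went near it, and it still shows 6 in the last top picture.
- **Arm:** it was clear of everything, about 0.19 m up, when I handed in at about 13.7 s. The highest force I read was about 5 N, but I only read it at the end of each move.

**Fingertip position disagreed with the description:** the closed fingertips sit about 26 mm behind the reported TCP. Because of that, my first passes went over the ribs without turning the wheel. I found the offset by slowly touching the face of the 2, and corrected for it before the two pushes.

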